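# Put the netting needle away and shut the drawer

## Task

Lay the orange netting needle flat in the open drawer of the little chest, lengthwise along the drawer's width, let go of it, and then push the drawer fully shut. Leave the black and white needles where they are.

Things in the scene. Friction and masses are not known exactly. Their poses are not given: they have to be found in the camera images.
- orange_needle_center (a point): Orange flat plastic net-making needle, a ladder-like bar 204 mm long, 26 mm wide, 9 mm thick, pointed at one end; lies flat on the blue mat. This point is its centre, half-way up; own y axis along its length (towards the point), x across its width, z up. Weighs about 35 g. The three needles lie side by side in any order, about 75 mm apart; the 3 mm thick mat may be on either side of the table.
- drawer_mid (a point): Point on the floor of the open top drawer (pale wood inside), mid-width, 65 mm behind the inner face of its front; moves with it. x points into the chest (shutting way), y along the width, z up. Inside 250 mm wide, side walls 36 mm high. Red front: 14 mm thick, 284 mm wide, flat, from 8 mm below the floor to 54 mm above; its outer face is 79 mm from this point towards -x.
- drawer (a joint): How far the top drawer is open, in m: 0 is fully shut, it starts 0.12 to 0.145 open, stop at 0.15. The white chest around it is fixed, 205 mm deep, 290 wide, 135 high (a cup stands on it); the drawer floor is 74 mm above the table; the red front below it is a dummy. From above the drawer is free from the inner face of its front back to the chest: as deep as it is open. Slides with about 2 N of friction and stays where it is left.
- black_needle_center (a point): Black flat plastic net-making needle, a ladder-like bar 204 mm long, 26 mm wide, 9 mm thick, pointed at one end; lies flat on the blue mat. This point is its centre, half-way up; own y axis along its length (towards the point), x across its width, z up. To be left alone.
- white_needle_center (a point): White flat plastic net-making needle, a ladder-like bar 204 mm long, 26 mm wide, 9 mm thick, pointed at one end; lies flat on the blue mat. This point is its centre, half-way up; own y axis along its length (towards the point), x across its width, z up. To be left alone.
Not all that is in view belongs to the job. Of the things that look like the part that bears orange_needle_center, take the one that is farthest to the robot's left at the start.

How it is judged:
By the outcome, as a careful person would: the job done as asked, in the order asked, and still so for the second after the job is handed in, with the robot touching nothing.
It also fails if it takes over 56 s, if anything falls off the work surface, if the arm or the gripper's body presses on something with over 40 N, if the wrist force passes 120 N, or if a joint passes its speed limit or range.

## Robot

A 7-joint arm with a two-finger parallel gripper is mounted at the origin on the work surface. World frame = base frame: x ahead of the robot, y to its left, z up, the work surface at z = 0. Lengths are in m, angles in rad, forces in N, time in s.
With the tool pointing down it reaches from about 0.4 to 0.9 m from the base axis. Payload 5.5 kg.
Tool frame: the origin (TCP) lies at the very end of the fingers, on their centre line; the grasp point (between the pads) lies 19 mm behind it (robot.grip_depth is the distance from the TCP to the grasp point, in m); z points along the fingers, y is the direction in which the jaws open and shut (so a half turn about z gives the same grasp; the last joint's range is limited). The gripper opens to 92 mm and grips with 3 to 60 N. Pads are 19 mm wide; open, the fingers measure 130 mm over their backs; the gripper's body (75 mm by 190 mm) begins 47 mm behind the grasp point.
Start: joints at [1.403, 0.501, -0.427, 1.55, 0.221, 1.138, -0.21], TCP at [0.271, -0.591, 0.227] pointing down, gripper open.
Joint ranges: [-2.88, 2.88], [-0.31, 2.03], [-1.54, 1.56], [0.2, 2.42], [-1.41, 4.55], [0.19, 2.02], [-2.57, 2.57]. Speed limits (rad/s): [2.57, 2.57, 3.14, 3.14, 3.14, 3.14, 3.14].

## Interface

Orientations are given as a rotation vector (axis times angle).
In Python, from plant import robot gives the robot as it stands.
- The arm moves only by the tool move_arm, never from a script. Its argument "commands" is a list of rows, each a list of 7 numbers: the opening, from 0 (shut) to 1 (fully open), then the shift along the tool's x, y, z in units of 25 mm (1.0 is 25 mm), then the turn, a rotation vector about the tool's x, y, z in units of 6 degrees (1.0 is 6 degrees). In form: [[fingers, x, y, z, rx, ry, rz], ...]. A call has 1 to 12 rows; each row shifts and turns the commanded pose from where the row before left it, along the tool's axes as they then stand; what a row does not reach is not made up. A row lasts 1/8 s, in which the tool goes at most 62.5 mm and 10.7 degrees, less where a joint would pass 70% of its speed; a pose out of reach is approached as far as the arm can. A call is refused whole if a number of a shift passes 1 or a number of a turn 1, either way. A call with a gripper value outside its range is refused whole. The fingers move at their own pace and stop on an object; "force" is the grip in N (left out, the last holds). Time passes only in rows, so rows that do not move let the fingers close. It gives the time, the measured TCP pose, the force and the opening at its end, in the units of the state.
- robot.sense(): the state, without advancing time (a new reading comes with each control period).
- robot.camera(name): name is "scene" or "side" or "wrist"; returns the picture (400x640x3 uint8, red, green, blue); there is no depth.
- robot.calibration(name): a dict with "mtx" (3x3 intrinsics, pixels), "camera_from_world" (4x4, takes a point from world to camera coordinates); the wrist camera has in their place "T_tool_cam" (4x4, takes a point from camera to tool coordinates, whose origin is the TCP and whose axes are the flange's). Camera axes: x right, y down, z forward; pixel columns grow to the right and rows downward; lengths in m; the calibration is good to about 2 mm. A picture is of the moment at which its call begins: read the wrist's pose just before it. calibration takes no time and is no camera call.
- robot.close_job(): hands the job in, once; it reports no verdict.
Trained networks look in the newest picture that a camera, given by its name, has taken for a name from the list of things; names that differ only in an ending like _2 or _b are one class to them, and where a whole thing is asked for, a point or a joint stands for the part that bears it (a point fixed in the world has none). Each returns a list of dicts, best first, with "score" (0 to 1); they miss things now and then, are a little off and sometimes report something else, mostly with a low value. They report only what shows in the picture. A call takes as long as a camera call. They do not tell look-alikes from the thing itself.
- robot.silhouettes(camera, label): "region" (400x640 bool, what is visible of it) and "point" ([column, row] in pixels, amid what is visible of it).
The state is a dict: "time": time; "joint_pos": joint angles; "joint_velocities": joint speeds; "tau": joint torques, N m; "tool_pos": TCP position; "eef_rot": TCP orientation; "wrist_force": force on the tool from outside, world axes, zero at the start; "moment": the same for the moment, N m; "gripper_width": finger opening in m.
Only numpy, scipy, OpenCV 4.12 (cv2) and the standard library are available. Lean on these libraries where they do the work, as an engineer would, in place of code of your own. Each camera call takes 0.05 s, during which the arm holds its last target. There are 200 camera calls.

## Working session

There is one attempt and no reset: what is moved stays moved. The work goes in short steps, Python scripts to look and compute and a tool call to move; the robot and the scene stay as the last step left them, time stands still between calls to the robot, and variables do not carry over. Pictures are saved under pics/ and viewed, about 8 in all and at most 12, crops included, and the job is handed in when it is done.

Besides the shell and the picture viewer there is one more tool, called after "Call:" as name([rows], argument=value, ...), one row to a line, values as JSON. move_arm: Moves the arm, as the interface text tells. Its arguments: {"type":"object","properties":{"commands":{"type":"array"},"force":{"type":"number"}},"required":["commands"]}

```bash
mkdir -p pics
cat > h.py <<'E'
import numpy as np, cv2
from scipy.spatial.transform import Rotation as R
from plant import robot
def save(n,im): cv2.imwrite('pics/'+n,im[:,:,::-1])
def cam(name):
    c=robot.calibration(name); M=np.array(c['mtx'])
    if 'camera_from_world' in c: T=np.array(c['camera_from_world'])
    else:
        s=robot.sense(); W=np.eye(4); W[:3,:3]=R.from_rotvec(s['eef_rot']).as_matrix(); W[:3,3]=s['tool_pos']
        T=np.linalg.inv(W@np.array(c['T_tool_cam']))
    return M,T
def ray(name,px,z):
    M,T=cam(name); px=np.atleast_2d(px).astype(float)
    d=np.c_[px,np.ones(len(px))]@np.linalg.inv(M).T@T[:3,:3]
    o=-T[:3,:3].T@T[:3,3]
    return o+d*((z-o[2])/d[:,2])[:,None]
def proj(name,P):
    M,T=cam(name); p=(np.atleast_2d(P)@T[:3,:3].T+T[:3,3])@M.T
    return p[:,:2]/p[:,2:]
E
python3 - <<'E'
from h import *
s=robot.sense(); print(s)
for n in ['scene','side','wrist']:
    save(n+'0.png',robot.camera(n))
    M,T=cam(n); print(n,(-T[:3,:3].T@T[:3,3]).round(3),T[2,:3].round(2))
    for l in ['orange_needle_center','black_needle_center','white_needle_center','drawer_mid']:
        for d in robot.silhouettes(n,l):
            p=np.array(d['point']); z=.0075 if 'needle' in l else .074
            print(n,l,round(d['score'],2),p,d['region'].sum(),ray(n,p,z)[0].round(3))
E
```

```text
{'time': 0.0, 'joint_pos': array([ 1.40321339,  0.50183317, -0.42675766,  1.55146852,  0.22083395,
        1.13829373, -0.21034475]), 'joint_velocities': array([ 0.00085372, -0.00034768,  0.00076688, -0.00107228,  0.00107288,
       -0.00036715, -0.00109397]), 'tau': array([-8.05822788e-05, -5.66590297e+01, -5.81584409e+00, -2.79111350e+01,
       -6.84996927e-02,  3.06239782e-02,  1.74868082e-04]), 'tool_pos': array([ 0.27106442, -0.5900044 ,  0.2256769 ]), 'eef_rot': array([-3.06714246e+00, -6.71043729e-01,  6.27683916e-04]), 'wrist_force': array([-1.68864529, -0.4740385 ,  0.51041723]), 'moment': array([-0.01132716, -0.04504252,  0.01056791]), 'gripper_width': 0.09184130774456614}
scene [ 0.927 -0.621  0.756] [-0.43  0.58 -0.69]
scene orange_needle_center 0.82 [252.9 207. ] 675 [ 0.335 -0.097  0.007]
scene orange_needle_center 0.78 [207.3 281.7] 786 [ 0.423 -0.333  0.007]
scene black_needle_center 0.76 [384.1 186.1] 479 [0.565 0.197 0.007]
scene white_needle_center 0.58 [408.2 198.7] 479 [0.644 0.192 0.007]
scene white_needle_center 0.58 [289.4 244.5] 6718 [ 0.496 -0.137  0.007]
scene white_needle_center 0.39 [363.9 175.4] 480 [0.494 0.201 0.007]
scene drawer_mid 0.65 [290.6 242.9] 6445 [ 0.533 -0.175  0.074]
side [ 0.457 -0.687  0.656] [ 0.09  0.74 -0.67]
side orange_needle_center 0.95 [285.6 320.9] 1030 [ 0.428 -0.32   0.007]
side orange_needle_center 0.75 [302.8 157.2] 333 [0.505 0.214 0.007]
side black_needle_center 0.63 [325.3 157.6] 278 [0.573 0.204 0.007]
side white_needle_center 0.73 [348.5 154.6] 327 [0.646 0.211 0.007]
side drawer_mid 0.71 [343.5 239.8] 7581 [ 0.562 -0.186  0.074]
wrist [ 0.34  -0.559  0.384] [-0.25 -0.11 -0.96]
wrist orange_needle_center 0.88 [174.4   9.5] 546 [ 0.378 -0.356  0.008]
```

View pics/scene0.png

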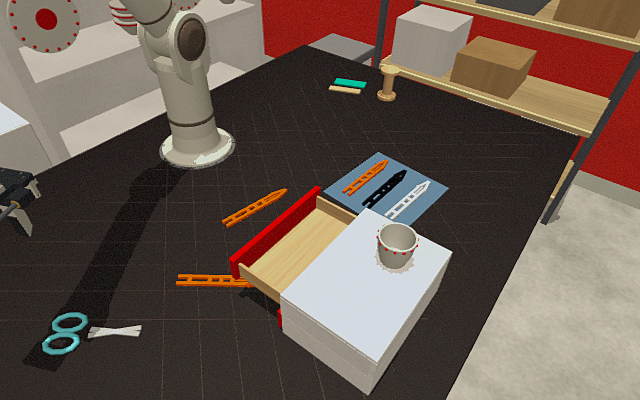

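View pics/side0.png

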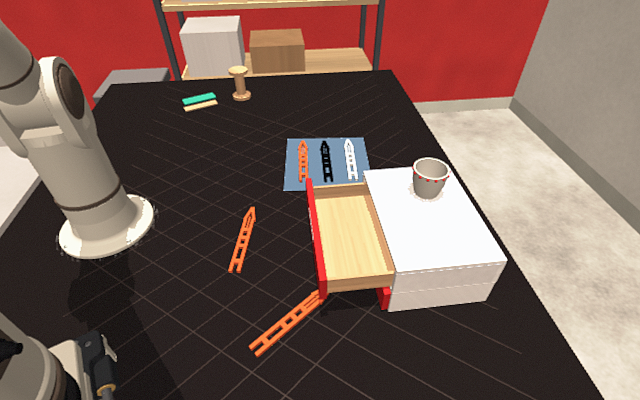

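The scene has three orange look-alikes: on the mat at scene (364,176), on the table at (253,207), and partly under the drawer at (207,281). The one on the mat is farthest left (y≈+0.2), so I choose it. Next I measure it and the drawer in a close crop.

Run:
```python
from h import *
ims={}
for n,box in [('scene',(330,145,120,85)),('side',(280,130,100,65))]:
    im=robot.camera(n); ims[n]=im
    hsv=cv2.cvtColor(im,cv2.COLOR_RGB2HSV)
    m=np.zeros(im.shape[:2],np.uint8); x,y,w,h=box
    o=((hsv[...,0]>4)&(hsv[...,0]<20)&(hsv[...,1]>150)&(hsv[...,2]>110)).astype(np.uint8)
    m[y:y+h,x:x+w]=o[y:y+h,x:x+w]
    if n=='side': m[175:]=m[175:]*(np.arange(640)<308)
    k,lab,st,ce=cv2.connectedComponentsWithStats(cv2.morphologyEx(m,cv2.MORPH_CLOSE,np.ones((3,3))))
    i=1+st[1:,4].argmax(); ys,xs=np.where((lab==i)&(m>0)); print(n,st[i])
    P=ray(n,np.c_[xs,ys],.010)[:,:2]
    (c,sz,a)=cv2.minAreaRect(P.astype(np.float32)*1000); b=cv2.boxPoints((c,sz,a)); 
    u,s,v=np.linalg.svd(P-P.mean(0)); d=v[0]*np.sign(v[0][1]); t=(P-P.mean(0))@d
    cc=P.mean(0)+d*(t.max()+t.min())/2
    print('rect',np.round(c),np.round(sz),'center',cc.round(4),'len',np.ptp(t).round(3),'yaw axis deg',np.degrees(np.arctan2(d[1],d[0])).round(1))
a=ims['scene'][140:320,210:460]; save('c_scene.png',cv2.resize(a,None,fx=3,fy=3,interpolation=cv2.INTER_CUBIC))
a=ims['side'][130:310,270:510]; save('c_side.png',cv2.resize(a,None,fx=3,fy=3,interpolation=cv2.INTER_CUBIC))
```

```text
scene [343 160  45  36 435]
rect [505. 202.] [206.  32.] center [0.5036 0.2022] len 0.206 yaw axis deg 86.6
side [298 141  10  41 255]
rect [503. 199.] [203.  25.] center [0.5027 0.1987] len 0.203 yaw axis deg 85.7
```

View pics/c_scene.png

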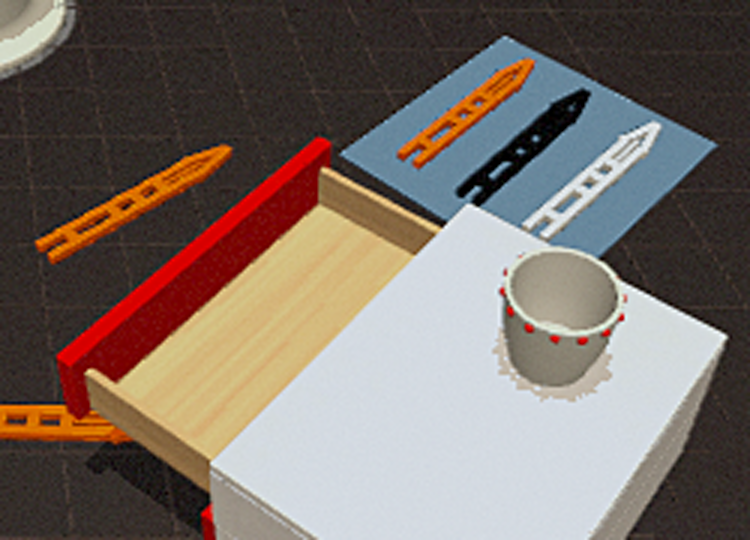

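View pics/c_side.png

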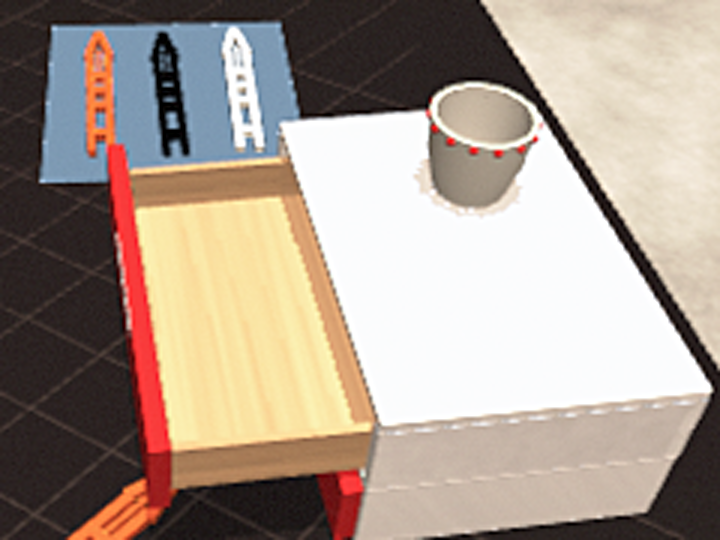

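The crops show the orange needle whole on the mat, in scene crop pixels from (400,155) to (530,62). The drawer's red front runs from (60,355) to (330,142), and the chest's front top edge from (212,464) to (468,205). Now I compute the drawer pose from these.

Run:
```python
from h import *
for n,off,pts in [('scene',(210,140),dict(cfL=(468,205),cfR=(212,464),cbL=(727,340),foL=(318,139),fiL=(332,143),foR=(58,354),fiR=(84,363))),
                  ('side',(270,130),dict(cfL=(281,122),cfR=(378,428),cbR=(712,390),foL=(109,146),fiL=(124,147),foR=(148,482),fiR=(172,476)))]:
    q={k:ray(n,np.array(v)/3+off,.135 if k[0]=='c' else .128)[0,:2] for k,v in pts.items()}
    for k in q: print(n,k,q[k].round(4))
    for a in ('cf','fo','fi'):
        d=q[a+'L']-q[a+'R']; print(a,np.linalg.norm(d).round(4),np.degrees(np.arctan2(d[1],d[0])).round(2), ((q[a+'L']+q[a+'R'])/2).round(4))
s=robot.sense(); Rm=R.from_rotvec(s['eef_rot']).as_matrix(); print(s['time'],Rm.round(3))
```

```text
scene cfL [ 0.6335 -0.0334]
scene cfR [ 0.6334 -0.32  ]
scene cbL [ 0.8378 -0.035 ]
scene foL [ 0.4974 -0.0374]
scene fiL [ 0.5088 -0.0343]
scene foR [ 0.4953 -0.315 ]
scene fiR [ 0.5139 -0.3097]
cf 0.2866 89.98 [ 0.6334 -0.1767]
fo 0.2776 89.57 [ 0.4963 -0.1762]
fi 0.2755 91.06 [ 0.5114 -0.172 ]
side cfL [ 0.6324 -0.0341]
side cfR [ 0.6291 -0.3249]
side cbR [ 0.8354 -0.3225]
side foL [ 0.4972 -0.0385]
side fiL [ 0.5086 -0.0411]
side foR [ 0.4927 -0.34  ]
side fiR [ 0.5067 -0.3378]
cf 0.2908 89.34 [ 0.6307 -0.1795]
fo 0.3016 89.15 [ 0.495  -0.1893]
fi 0.2967 89.64 [ 0.5076 -0.1895]
0.85 [[ 0.909  0.418  0.   ]
 [ 0.418 -0.909 -0.   ]
 [ 0.     0.    -1.   ]]
```

Call:
move_arm([
  [0.5,0,0,-0.2,0,0,-1],
  [0.5,0,0,-0.2,0,0,-1],
  [0.5,0,0,-0.2,0,0,-1],
  [0.5,0,0,-0.2,0,0,-1],
  [0.5,0,0,-0.2,0,0,-1],
  [0.5,0,0,-0.2,0,0,-1],
  [0.5,0,0,-0.2,0,0,-1],
  [0.5,0,0,-0.2,0,0,-1],
  [0.5,0,0,0,0,0,-1],
  [0.5,0,0,0,0,0,-1],
  [0.5,0,0,0,0,0,-0.2],
], force=25)

```text
time: 2.22
tool_pos: [0.2714, -0.5906, 0.2667]
eef_rot: [2.3, 2.14, 0.0]
wrist_force: [-0.7, -0.4, 0.4]
gripper_width: 0.0462
```

Call:
move_arm([
  [0.5,1,0.22,0,0,0,0],
  [0.5,1,0.22,0,0,0,0],
  [0.5,1,0.22,0,0,0,0],
  [0.5,1,0.22,0,0,0,0],
  [0.5,1,0.22,0,0,0,0],
  [0.5,1,0.22,0,0,0,0],
  [0.5,1,0.22,0,0,0,0],
  [0.5,1,0.22,0,0,0,0],
  [0.5,1,0.22,0,0,0,0],
  [0.5,1,0.22,0,0,0,0],
])

```text
time: 3.48
tool_pos: [0.3448, -0.3436, 0.2668]
eef_rot: [2.3, 2.14, -0.0]
wrist_force: [-0.0, -0.2, 0.3]
gripper_width: 0.0457
```

Call:
move_arm([
  [0.5,1,0.22,0,0,0,0],
  [0.5,1,0.22,0,0,0,0],
  [0.5,1,0.22,0,0,0,0],
  [0.5,1,0.22,0,0,0,0],
  [0.5,1,0.22,0,0,0,0],
  [0.5,1,0.22,0,0,0,0],
  [0.5,1,0.22,0,0,0,0],
  [0.5,1,0.22,0,0,0,0],
  [0.5,1,0.22,0,0,0,0],
  [0.5,1,0.22,0,0,0,0],
])

```text
time: 4.72
tool_pos: [0.4172, -0.0982, 0.2668]
eef_rot: [2.299, 2.14, -0.0]
wrist_force: [0.8, -0.2, 0.7]
gripper_width: 0.0463
```

Call:
move_arm([
  [0.5,1,0.22,0,0,0,0],
  [0.5,1,0.22,0,0,0,0],
  [0.5,1,0.22,0,0,0,0],
  [0.5,1,0.22,0,0,0,0],
  [0.5,1,0.22,0.5,0,0,0],
  [0.5,1,0.22,0.5,0,0,0],
  [0.5,1,0.22,0.5,0,0,0],
  [0.5,1,0.22,0.5,0,0,0],
  [0.5,1,0.22,0.5,0,0,0],
  [0.5,1,0.22,0.5,0,0,0],
  [0.5,1,0.22,0.5,0,0,0],
  [0.5,1,0.22,0.5,0,0,0],
])

```text
time: 6.22
tool_pos: [0.5042, 0.1962, 0.1663]
eef_rot: [-2.3, -2.14, -0.0]
wrist_force: [0.5, 0.1, -0.2]
gripper_width: 0.046
```

```bash
cat > near.py <<'E'
from h import *
def needle(n,name):
    s=robot.sense(); im=robot.camera(n); save(name,im)
    hsv=cv2.cvtColor(im,cv2.COLOR_RGB2HSV)
    m=((hsv[...,0]>4)&(hsv[...,0]<20)&(hsv[...,1]>150)&(hsv[...,2]>100)).astype(np.uint8)
    k,lab,st,ce=cv2.connectedComponentsWithStats(cv2.morphologyEx(m,cv2.MORPH_CLOSE,np.ones((3,3))))
    return s,m,lab,st
E
python3 - <<'E'
from near import *
s,m,lab,st=needle('wrist','w1.png'); print(s['time'],s['tool_pos'],s['joint_pos'].round(2))
i=1+st[1:,4].argmax(); print(st[1:][st[1:,4]>50])
ys,xs=np.where((lab==i)&(m>0)); P=ray('wrist',np.c_[xs,ys],.011)[:,:2]
u,_,v=np.linalg.svd(P-P.mean(0),full_matrices=False); d=v[0]*np.sign(v[0][1]); t=(P-P.mean(0))@d; w=(P-P.mean(0))@v[1]
print('center',(P.mean(0)+d*(t.max()+t.min())/2+v[1]*(w.max()+w.min())/2).round(4),np.ptp(t),np.ptp(w),np.degrees(np.arctan2(d[1],d[0])))
E
```

```text
6.225 [0.50417045 0.19615366 0.16631601] [ 0.32  0.52 -0.95  1.87  0.5   1.01 -0.92]
[[ 305  101   25  146 1514]]
center [0.5021 0.2087] 0.16491893550805747 0.027393835430182714 84.70582027174743
```

View pics/w1.png

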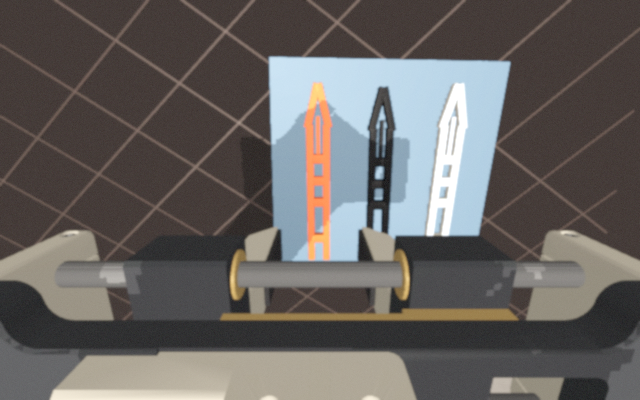

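Between the fingers stands the orange needle (317,170); the black one (381,160) is clear of the finger. Small corrections, then descend.

Call:
move_arm([
  [0.5,0.17,-0.08,1,0,0,0.13],
  [0.5,0,0,1,0,0,0],
  [0.5,0,0,1,0,0,0],
  [0.5,0,0,1,0,0,0],
  [0.5,0,0,1,0,0,0],
  [0.5,0,0,0.8,0,0,0],
  [0.5,0,0,0.4,0,0,0],
  [0.5,0,0,0.2,0,0,0],
])

```text
time: 7.28
tool_pos: [0.5027, 0.1993, 0.0065]
eef_rot: [-2.314, -2.124, 0.0]
wrist_force: [0.7, -0.1, 0.1]
gripper_width: 0.0458
```

Call:
move_arm([
  [0,0,0,0,0,0,0],
  [0,0,0,0,0,0,0],
  [0,0,0,0,0,0,0],
  [0,0,0,0,0,0,0],
  [0,0,0,0,0,0,0],
], force=25)

```text
time: 7.9
tool_pos: [0.5033, 0.1993, 0.0073]
eef_rot: [2.314, 2.124, 0.001]
wrist_force: [-0.1, 0.9, 5.5]
gripper_width: 0.0255
```

Call:
move_arm([
  [0,0,0,-0.4,0,0,0],
  [0,0,0,-0.6,0,0,0],
  [0,0,0,-1,0,0,0],
  [0,0,0,-1,0,0,0],
  [0,0,0,-1,0,0,0],
  [0,0,0,-1,0,0,0],
  [0,0,0,-1,0,0,0],
  [0,0,0,-1,0,0,0],
  [0,0,0,-1,0,0,0],
  [0,0,0,0,0,0,0],
])

```text
time: 9.15
tool_pos: [0.5038, 0.1999, 0.2092]
eef_rot: [2.313, 2.123, 0.006]
wrist_force: [0.0, -0.1, -0.4]
gripper_width: 0.0252
```

Run:
```python
from h import *
s=robot.sense(); print(s['tool_pos'],s['gripper_width'],R.from_rotvec(s['eef_rot']).as_matrix().round(3))
a=robot.camera('side')[40:240,200:440]; b=robot.camera('wrist')[60:300,180:480]
save('lift.png',np.hstack([cv2.resize(a,(480,400)),cv2.resize(b,(320,400))]))
```

```text
[0.50380468 0.19985542 0.20918744] 0.025237107935181274 [[ 0.085  0.996  0.004]
 [ 0.996 -0.085  0.001]
 [ 0.001  0.004 -1.   ]]
```

View pics/lift.png

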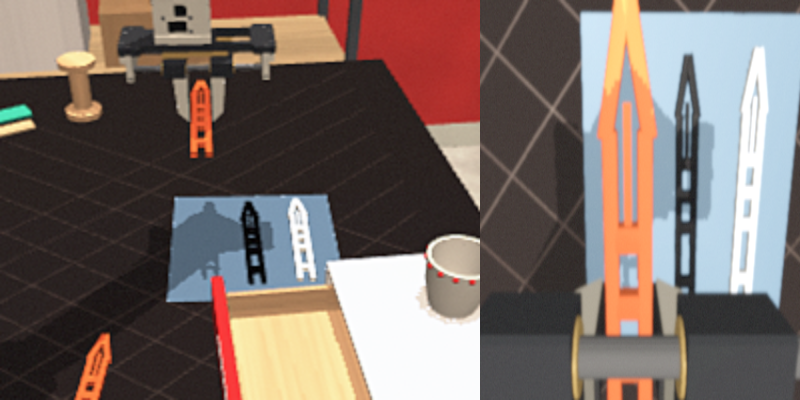

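The orange needle is held level; the black and white needles are still on the mat. Now to the drawer.

Call:
move_arm([
  [0,0,0,0,0,0,-0.8],
  [0,-0.5,0.17,0,0,0,0],
  [0,-1,0.17,0,0,0,0],
  [0,-1,0.17,0,0,0,0],
  [0,-1,0.17,0,0,0,0],
  [0,-1,0.17,0,0,0,0],
  [0,-1,0.17,0,0,0,0],
  [0,-1,0.17,0,0,0,0],
  [0,-1,0.17,0,0,0,0],
  [0,-1,0.17,0,0,0,0],
  [0,-1,0.17,0,0,0,0],
  [0,-1,0.17,0,0,0,0],
])

```text
time: 10.75
tool_pos: [0.5485, -0.0655, 0.2059]
eef_rot: [-2.226, -2.216, 0.002]
wrist_force: [0.7, -0.6, 0.3]
gripper_width: 0.0254
```

Call:
move_arm([
  [0,-1,0.17,0,0,0,0],
  [0,-1,0.17,0,0,0,0],
  [0,-1,0.17,0,0,0,0],
  [0,-1,0.17,0,0,0,0],
  [0,-0.6,0,0,0,0,0],
  [0,0,0,0,0,0,0],
])

```text
time: 11.5
tool_pos: [0.5651, -0.1801, 0.206]
eef_rot: [-2.226, -2.215, 0.001]
wrist_force: [0.6, 0.6, -1.2]
gripper_width: 0.0257
```

Run:
```python
from h import *
s=robot.sense(); print(s['tool_pos'],s['gripper_width'],R.from_rotvec(s['eef_rot']).as_matrix().round(3))
a=robot.camera('side')[90:310,220:460]; b=robot.camera('wrist')
save('over.png',np.hstack([cv2.resize(a,(400,367)),cv2.resize(b,(400,367))]))
```

```text
[ 0.56508469 -0.18013586  0.205995  ] 0.02570666025276303 [[ 0.005  1.    -0.001]
 [ 1.    -0.005  0.   ]
 [ 0.    -0.001 -1.   ]]
```

View pics/over.png

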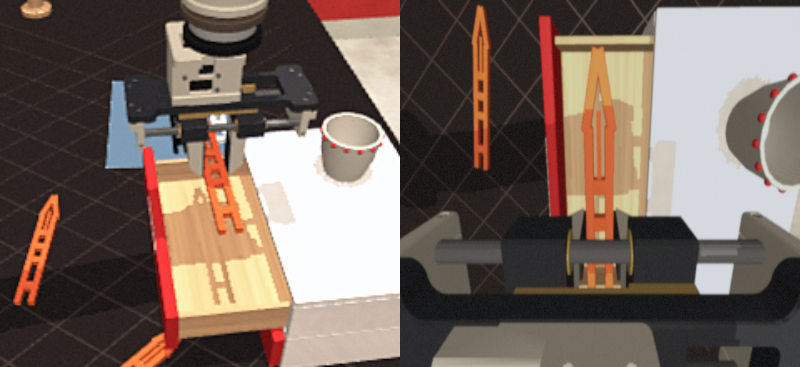

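Needle is centred over the drawer (wrist view: needle at 600 between the red front at 557 and the chest at 653). Lower it.

Call:
move_arm([
  [0,0,0,1,0,0,0],
  [0,0,0,1,0,0,0],
  [0,0,0,1,0,0,0],
  [0,0,0,0.8,0,0,0],
  [0,0,0,0.6,0,0,0],
  [0,0,0,0.4,0,0,0],
  [0,0,0,0.2,0,0,0],
  [0,0,0,0,0,0,0],
])

```text
time: 12.6
tool_pos: [0.566, -0.1785, 0.0818]
eef_rot: [2.223, 2.219, 0.0]
wrist_force: [0.3, -0.1, 0.0]
gripper_width: 0.0255
```

Call:
move_arm([
  [0,0,0,0.1,0,0,0],
  [0,0,0,0.05,0,0,0],
  [0.45,0,0,0,0,0,0],
  [0.45,0,0,0,0,0,0],
  [0.45,0,0,0,0,0,0],
  [0.45,0,0,-0.3,0,0,0],
  [0.45,0,0,-0.6,0,0,0],
  [0.45,0,0,-1,0,0,0],
  [0.45,0,0,-1,0,0,0],
  [0.45,0,0,-1,0,0,0],
  [0.45,0,0,-1,0,0,0],
  [0.45,0,0,0,0,0,0],
])

```text
time: 14.1
tool_pos: [0.5676, -0.1786, 0.2036]
eef_rot: [2.22, 2.216, 0.003]
wrist_force: [-0.1, 0.6, -0.6]
gripper_width: 0.0412
```

Run:
```python
from h import *
s=robot.sense(); print(s['tool_pos'],s['gripper_width'],s['joint_pos'].round(2))
a=robot.camera('side')[90:310,220:460]; b=robot.camera('wrist')
save('rel.png',np.hstack([cv2.resize(a,(400,367)),cv2.resize(b,(400,367))]))
```

```text
[ 0.56761426 -0.17857307  0.20358261] 0.041189981951821684 [ 0.94  0.56 -0.94  1.71  0.5   1.12 -0.14]
```

View pics/rel.png

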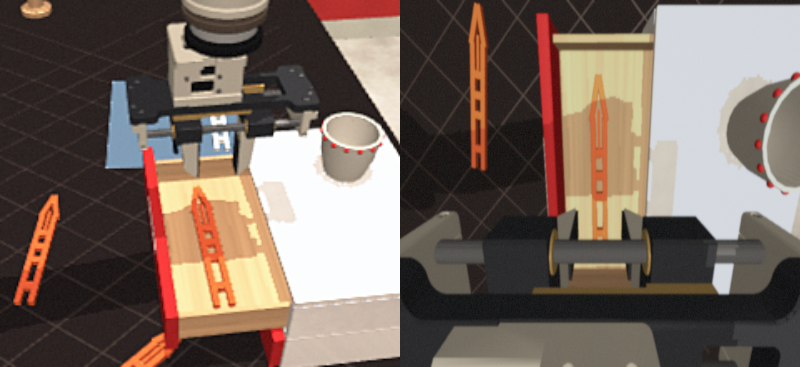

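Needle lies flat and free on the drawer floor along its width. Retract in front, close the fingers and turn 90° for the push.

Call:
move_arm([
  [0,0,-1,0,0,0,0],
  [0,0,-1,0,0,0,0],
  [0,0,-1,0,0,0,0],
  [0,0,-1,0,0,0,0],
  [0,0,-1,0,0,0,0],
  [0,0,-0.4,0,0,0,0],
  [0,0,0,0,0,0,1],
  [0,0,0,0,0,0,1],
  [0,0,0,0,0,0,1],
  [0,0,0,0,0,0,1],
  [0,0,0,0,0,0,1],
  [0,0,0,0,0,0,1],
])

```text
time: 15.7
tool_pos: [0.4312, -0.1781, 0.2002]
eef_rot: [-2.802, -1.419, -0.001]
wrist_force: [-0.4, 0.4, 0.2]
gripper_width: 0.0006
```

Call:
move_arm([
  [0,0,0,0,0,0,1],
  [0,0,0,0,0,0,1],
  [0,0,0,0,0,0,1],
  [0,0,0,0,0,0,1],
  [0,0,0,0,0,0,1],
  [0,0,0,0,0,0,1],
  [0,0,0,0,0,0,1],
  [0,0,0,0,0,0,1],
  [0,0,0,0,0,0,1],
  [0,0,0,0,0,0,0],
])

```text
time: 16.95
tool_pos: [0.4312, -0.1781, 0.2002]
eef_rot: [-3.141, 0.001, 0.0]
wrist_force: [-0.2, 0.0, 0.8]
gripper_width: 0.0005
```

Call:
move_arm([
  [0,0,0,1,0,0,0],
  [0,0,0,1,0,0,0],
  [0,0,0,1,0,0,0],
  [0,0,0,1,0,0,0],
  [0,0,0,0.4,0,0,0],
  [0,0,0,0,0,0,0],
])

```text
time: 17.7
tool_pos: [0.4307, -0.1779, 0.0901]
eef_rot: [-3.141, 0.0, 0.001]
wrist_force: [0.3, 0.1, 0.2]
gripper_width: 0.0006
```

Call:
move_arm([
  [0,0.6,0,0,0,0,0],
  [0,0.6,0,0,0,0,0],
  [0,0.4,0,0,0,0,0],
  [0,0.3,0,0,0,0,0],
  [0,0.3,0,0,0,0,0],
  [0,0.3,0,0,0,0,0],
  [0,0.4,0,0,0,0,0],
  [0,0.4,0,0,0,0,0],
  [0,0.4,0,0,0,0,0],
  [0,0.4,0,0,0,0,0],
  [0,0.4,0,0,0,0,0],
  [0,0.4,0,0,0,0,0],
])

```text
time: 19.2
tool_pos: [0.5539, -0.1784, 0.0903]
eef_rot: [-3.141, 0.003, 0.0]
wrist_force: [-2.1, 1.1, -2.3]
gripper_width: 0.0005
```

Call:
move_arm([
  [0,0.4,0,0,0,0,0],
  [0,0.4,0,0,0,0,0],
  [0,0.4,0,0,0,0,0],
  [0,0.2,0,0,0,0,0],
  [0,0,0,0,0,0,0],
])

```text
time: 19.82
tool_pos: [0.5896, -0.1787, 0.0909]
eef_rot: [3.141, -0.003, 0.003]
wrist_force: [-0.2, -0.8, -0.1]
gripper_width: 0.0003
```

Now small steps until the force rises.

Call:
move_arm([
  [0,0.2,0,0,0,0,0],
  [0,0.2,0,0,0,0,0],
  [0,0.1,0,0,0,0,0],
  [0,0,0,0,0,0,0],
])

```text
time: 20.32
tool_pos: [0.6015, -0.1787, 0.0906]
eef_rot: [3.142, -0.003, 0.002]
wrist_force: [0.6, 0.5, -0.4]
gripper_width: 0.0011
```

Call:
move_arm([
  [0,0.1,0,0,0,0,0],
  [0,0.1,0,0,0,0,0],
])

```text
time: 20.58
tool_pos: [0.6056, -0.1787, 0.0905]
eef_rot: [3.141, -0.003, -0.001]
wrist_force: [-9.7, 0.0, 6.3]
gripper_width: 0.0004
```

Call:
move_arm([
  [0,0.05,0,0,0,0,0],
  [0,0,0,0,0,0,0],
])

```text
time: 20.82
tool_pos: [0.6055, -0.1787, 0.0903]
eef_rot: [3.141, -0.003, -0.006]
wrist_force: [-7.3, 0.3, 5.4]
gripper_width: 0.0005
```

Call:
move_arm([
  [0,0.08,0,0,0,0,0],
  [0,0.08,0,0,0,0,0],
  [0,0,0,0,0,0,0],
])

```text
time: 21.2
tool_pos: [0.6053, -0.1787, 0.0903]
eef_rot: [3.141, -0.003, -0.019]
wrist_force: [-20.3, 0.6, 16.8]
gripper_width: 0.0007
```

Run:
```python
from h import *
print(robot.sense()['wrist_force'])
a=robot.camera('side')[130:310,270:510]; b=robot.camera('scene')[140:320,210:460]
save('shut.png',np.hstack([cv2.resize(a,(400,300)),cv2.resize(b,(400,300))]))
```

```text
[-20.28606874   0.56490835  16.76314371]
```

View pics/shut.png

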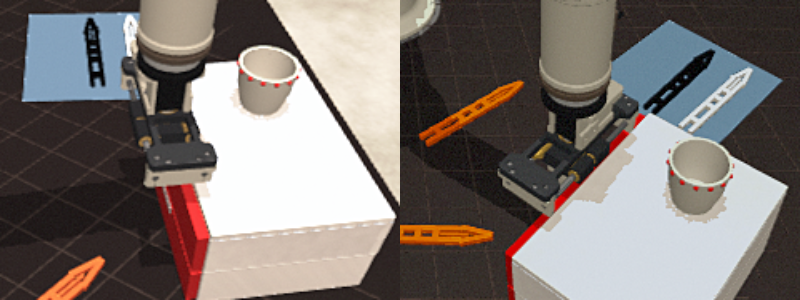

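The stop is stiff and the red front sits against the chest. I back away and check.

Call:
move_arm([
  [0,-0.4,0,0,0,0,0],
  [0,-0.8,0,0,0,0,0],
  [0,-1,0,0,0,0,0],
  [0,-1,0,0,0,0,0],
  [0,-1,0,-0.5,0,0,0],
  [0,-1,0,-1,0,0,0],
  [0,0,0,-1,0,0,0],
  [0,0,0,-1,0,0,0],
  [0,0,0,0,0,0,0],
])

```text
time: 22.42
tool_pos: [0.4833, -0.1789, 0.18]
eef_rot: [3.139, -0.003, 0.008]
wrist_force: [0.4, -0.5, -1.8]
gripper_width: 0.0007
```

Run:
```python
from h import *
print(robot.sense()['wrist_force'])
a=robot.camera('side')[130:310,270:510]; b=robot.camera('wrist')
save('fin.png',np.hstack([cv2.resize(a,(480,360)),cv2.resize(b,(320,360))]))
```

```text
[ 0.38631679 -0.51256251 -1.83566381]
```

View pics/fin.png

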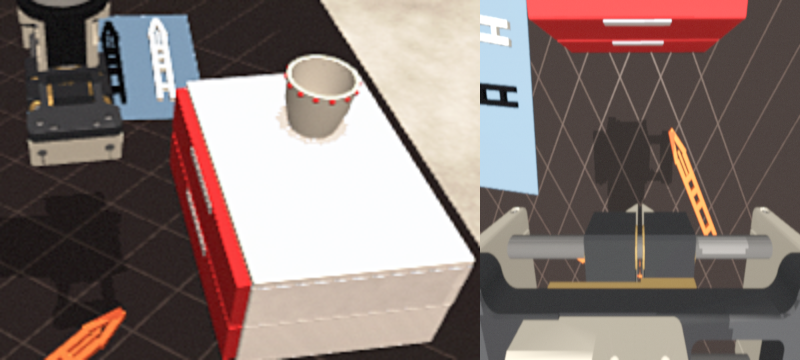

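The upper and lower red fronts are flush, the cup is in place, and the black and white needles haven't moved. Handing in.

```bash
python3 -c "
from plant import robot
print(robot.close_job())"
```

```text
the job is handed in; nothing more can be done
None
```

The orange needle from the mat is lying flat in the drawer along its width, and the drawer is pushed shut. I took the mat needle because it was the farthest left of the three orange ones. The job was handed in at about 22.5 s of the 56 s allowed, and no verdict came back.

- **Placing:** after letting go, the side and wrist pictures showed the needle lying free on the drawer floor, in line with its width.
- **Shutting:** I pushed with closed fingers until the drawer hit a stiff stop. The fingers stopped at x = 0.6055 m, about 2 mm short of my estimate from the pictures, which is within the camera error. Pushing on to 20 N along x didn't move it any further.
- **Last check:** the drawer front is level with the dummy front below it. The cup and the black and white needles are where they were. The gripper is clear, with only noise on the wrist force.

No check failed. I can't see the needle inside the shut drawer, so its final position rests on the picture taken before the push.

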